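Pull the relays for a rewire and keep them in order

TASK

The panel is about to be rewired, so pull the four plug-in relays out of their sockets and put them in the divided tray, one to a compartment, standing upright on their pins. Keep them in the same order as they stand on the rail, counted in both from the end nearest the robot, so that each can go back to its own socket later. Set each one down; do not drop it.

Things in the scene. Friction and masses are not known exactly. Their poses are not given: they have to be found in the camera images.
- relay_slim: Loose slim plug-in relay: clear case 13 x 28 mm in plan, 32 mm tall above a cluster of 5 mm contact pins, 26 g. Origin: centre of the pins' underside (case from 5 to 37 mm above it); z up, x and y along the two plan sizes. Starts upright in socket_slim, x along the rail; lifts straight out. Pinch its y sides 28 to 32 mm above the origin.
- relay_cube: Loose medium plug-in relay: clear case 22 x 28 mm in plan, nothing on its flat top, 36 mm tall above a cluster of 5 mm contact pins, 37 g. Origin: centre of the pins' underside (case from 5 to 41 mm above it); z up, x and y along the two plan sizes. Starts upright in socket_cube, x along the rail; lifts straight out. Pinch its y sides 30 to 36 mm above the origin.
- relay_square: Loose large plug-in relay: clear square case 36 x 36 mm in plan, 50 mm tall above a cluster of 5 mm contact pins, 85 g. Origin: centre of the pins' underside (case from 5 to 55 mm above it); z up, x and y along the two plan sizes. Starts upright in socket_square, x along the rail; lifts straight out. Pinch its y sides 44 to 50 mm above the origin.
- relay_timer: Loose plug-in timer relay: opaque grey case 22 x 28 mm in plan, with a round white dial 17 mm across standing 6 mm proud of its top, 52 mm tall above a cluster of 5 mm contact pins, 50 g. Origin: centre of the pins' underside (case from 5 to 57 mm above it); z up, x and y along the two plan sizes. Starts upright in socket_timer, x along the rail; lifts straight out. Pinch its y sides 46 to 52 mm above the origin.
- socket_slim: Black socket of relay_slim, fixed on the rail, 16 mm along the rail (x), 74 mm across (y). Origin: its centre at plate level. The case rests on a deck 44 mm long in y, 28 mm above the origin, pins in an open well 5.5 mm deep with 1.5 to 2 mm play, not clipped; the relay's origin is then 23 mm above the socket's. Beyond the deck the terminal ends are 23 mm high.
- socket_cube: Black socket of relay_cube, fixed on the rail, 27 mm along the rail (x), 74 mm across (y). Origin: its centre at plate level. The case rests on a deck 44 mm long in y, 28 mm above the origin, pins in an open well 5.5 mm deep with 1.5 to 2 mm play, not clipped; the relay's origin is then 23 mm above the socket's. Beyond the deck the terminal ends are 23 mm high.
- socket_square: Black socket of relay_square, fixed on the rail, 38 mm along the rail (x), 74 mm across (y). Origin: its centre at plate level. The case rests on a deck 44 mm long in y, 28 mm above the origin, pins in an open well 5.5 mm deep with 1.5 to 2 mm play, not clipped; the relay's origin is then 23 mm above the socket's. Beyond the deck the terminal ends are 23 mm high.
- socket_timer: Black socket of relay_timer, fixed on the rail, 27 mm along the rail (x), 74 mm across (y). Origin: its centre at plate level. The case rests on a deck 44 mm long in y, 28 mm above the origin, pins in an open well 5.5 mm deep with 1.5 to 2 mm play, not clipped; the relay's origin is then 23 mm above the socket's. Beyond the deck the terminal ends are 23 mm high.
- panel: Grey steel control panel lying flat, fixed, 300 (x) by 164 mm (y), plate 4 mm thick. Origin: centre of underside. x runs along the rail, away from the robot. Sockets stand on the rail (y = 0) in any order near x = -87, -29, 29, 87 mm. Wiring ducts 34 mm high along both long edges, over 55 mm from the rail; end stops and terminals at the rail's ends up to 43 mm high.
- tray: Grey open plastic tray, fixed, 245 (x) by 106 mm (y), 22 mm high, walls and floor 3 mm. Origin: centre of underside; x points away from the robot. Three cross walls 19 mm high make four equal compartments in a row, 57 (x) by 100 mm (y) inside, centred at x = -91, -30, 30, 91 mm, y = 0; their floor is 3 mm above the origin.
Not all that is in view belongs to the job. Leave any red look-alike of the relay_slim alone.

How it is judged:
By the outcome, as a careful person would: the job done as asked, in the order asked, and still so for the second after the job is handed in, with the robot touching nothing.
It also fails if it takes over 112 s, if anything falls off the work surface, if the arm or the gripper's body presses on something with over 40 N, if the wrist force passes 120 N, or if a joint passes its speed limit or range.

ROBOT

A 7-joint arm with a two-finger parallel gripper is mounted at the origin on the work surface. World frame = base frame: x ahead of the robot, y to its left, z up, the work surface at z = 0. Lengths are in m, angles in rad, forces in N, time in s.
With the tool pointing down it reaches from about 0.425 to 1.025 m from the base axis. Payload 9.4 kg.
Tool frame: the origin (TCP) lies at the very end of the fingers, on their centre line; the grasp point (between the pads) lies 19 mm behind it; z points along the fingers, y is the direction in which the jaws open and shut (so a half turn about z gives the same grasp; the last joint's range is limited). The gripper opens to 93 mm and grips with 3 to 60 N. Pads are 15 mm wide; open, the fingers measure 128 mm over their backs; the gripper's body (75 mm by 188 mm) begins 65 mm behind the grasp point.
Start: joints at [1.034, 0.599, -0.003, 1.599, 0.002, 0.943, -0.08], TCP at [0.322, -0.65, 0.183] pointing down, gripper open.
Joint ranges: [-2.57, 2.57], [-0.35, 1.97], [-1.29, 1.29], [0.11, 2.56], [-1.05, 4.19], [0.11, 1.86], [-2.63, 2.63]. Speed limits (rad/s): [2.22, 2.22, 3.01, 3.01, 3.14, 3.14, 3.14].

INTERFACE

Orientations are given as a unit quaternion [x, y, z, w].
In Python, from workcell import bot gives the robot as it stands.
- The arm moves only by the tool arm_command, never from a script. Its argument "commands" is one flat list of numbers, 6 for each row, row after row: the shift along the tool's x, y, z in units of 40 mm (1.0 is 40 mm), then the turn, a rotation vector about the tool's x, y, z in units of 6 degrees (1.0 is 6 degrees). In form: [x, y, z, rx, ry, rz, x, y, z, rx, ry, rz, ...]. A call has 1 to 12 rows; each row shifts and turns the pose as measured when the row begins, along the tool's axes as they then stand; what a row does not reach is not made up. A row lasts 1/12 s, in which the tool goes at most 41.7 mm and 7.16 degrees, less where a joint would pass 70% of its speed; a pose out of reach is approached as far as the arm can. A call is refused whole if a number of a shift passes 1 or a number of a turn 1, either way. A call with a gripper value outside its range is refused whole. "claw" is the finger opening in mm, from 0 to 93, set as the call begins (left out, the last holds). The fingers move at their own pace and stop on an object; "force" is the grip in N (left out, the last holds). Time passes only in rows, so rows that do not move let the fingers close. It gives the time, the measured TCP pose, the force and the opening at its end, in the units of the state.
- bot.observe(): the state, without advancing time (a new reading comes with each control period).
- bot.get_image(name): name is "scene" or "top" or "wrist"; returns a dict with "pixels" (420x560x3 uint8, blue, green, red), "depth" (420x560 float32, m along the optical axis (not along the pixel's ray), 0 where there is no reading), "mtx" (3x3 intrinsics, pixels), "k1" (the pictures are not rectified: a ray, as slopes to the right and down, at radius r is drawn at 1 + k1 r^2 times it, then the intrinsics apply), "rvec" (rotation vector, rad) and "tvec" (3), from world to camera coordinates, as OpenCV has them. Camera axes: x right, y down, z forward; pixel columns grow to the right and rows downward; lengths in m; the calibration is good to about 2 mm. A picture is of the moment at which its call begins.
- bot.close_job(): hands the job in, once; it reports no verdict.
The state is a dict: "t": time; "q": joint angles; "joint_velocities": joint speeds; "tau": joint torques, N m; "tool_pos": TCP position; "orientation": TCP orientation; "contact_force": force on the tool from outside, world axes, zero at the start; "moment": the same for the moment, N m; "gripper_width": finger opening in m.
Only numpy, scipy, OpenCV 4.12 (cv2) and the standard library are available. Lean on these libraries where they do the work, as an engineer would, in place of code of your own. Each camera call takes 0.05 s, during which the arm holds its last target. There are 200 camera calls.

## Working session

There is one attempt and no reset: what is moved stays moved. The work goes in short steps, Python scripts to look and compute and a tool call to move; the robot and the scene stay as the last step left them, time stands still between calls to the robot, and variables do not carry over. Pictures are saved under pics/ and viewed, about 12 in all and at most 16, crops included, and the job is handed in when it is done.

Besides the shell and the picture viewer there is one more tool, called after "Request:" as name(argument=value, ...) on one line, values as JSON. arm_command: Moves the arm, as the interface text tells. Its arguments: {"type":"object","properties":{"commands":{"type":"array","items":{"type":"number"}},"claw":{"type":"number"},"force":{"type":"number"}},"required":["commands"]}

```bash
mkdir -p pics
cat > h.py <<'E'
import numpy as np, cv2
from workcell import bot
from scipy.spatial.transform import Rotation as R
def grab(n):
    im=bot.get_image(n); np.savez(f'{n}.npz',**im); return im
def load(n): return dict(np.load(f'{n}.npz'))
def ray(im,u,v):
    K=im['mtx']; k=float(im['k1'])
    p=cv2.undistortPoints(np.array([[[u,v]]],float),K,np.array([k,0,0,0.])).ravel()
    Rm=cv2.Rodrigues(im['rvec'])[0]; t=im['tvec'].ravel()
    return -Rm.T@t, Rm.T@np.array([p[0],p[1],1.])
def onz(im,u,v,z):
    c,d=ray(im,u,v); return c+d*(z-c[2])/d[2]
def dep(im,u,v):
    c,d=ray(im,u,v); return c+d*im['depth'][int(round(v)),int(round(u))]
E
python3 - <<'E'
from h import *
for n in('scene','top','wrist'):
    im=grab(n); cv2.imwrite(f'pics/{n}0.png',im['pixels'])
    print(n,ray(im,280,210),im['k1'],im['mtx'][0,0])
print(bot.observe())
E
```

```text
scene (array([0.83049109, 0.43186597, 0.51466373]), array([-0.43450131, -0.63450806, -0.63958512])) 0.017752985554275815 379.01765986893395
top (array([0.43059681, 0.00576046, 0.80608834]), array([ 0.08164799,  0.02387539, -0.99642496])) 0.03712353736846804 392.411142923811
wrist (array([ 0.38947216, -0.61590923,  0.3829893 ]), array([-0.23838357, -0.10976435, -0.9649788 ])) -0.05748463667293282 363.92045631961105
{'t': 0.15, 'q': array([ 1.03431148,  0.59995307, -0.00253333,  1.59991564,  0.00183181,
        0.94289625, -0.07981244]), 'joint_velocities': array([ 5.08928322e-04, -1.97463568e-03, -2.57044583e-04, -2.91639920e-03,
       -4.98884124e-05,  2.87252097e-03,  1.31602053e-03]), 'tau': array([ 4.20919489e-03, -7.65588784e+01,  1.49971548e+00, -2.52562469e+01,
       -5.22904226e-02,  1.48647378e-02,  8.39742961e-05]), 'tool_pos': array([ 0.32152418, -0.64936887,  0.18256095]), 'orientation': array([ 9.73684335e-01,  2.27900138e-01, -2.02527256e-04, -5.49446198e-04]), 'contact_force': array([ 0.80985407, -0.84196441,  0.08000696]), 'moment': array([ 0.02458904, -0.01942388,  0.0235506 ]), 'gripper_width': 0.09285556835429411}
```

View pics/top0.png

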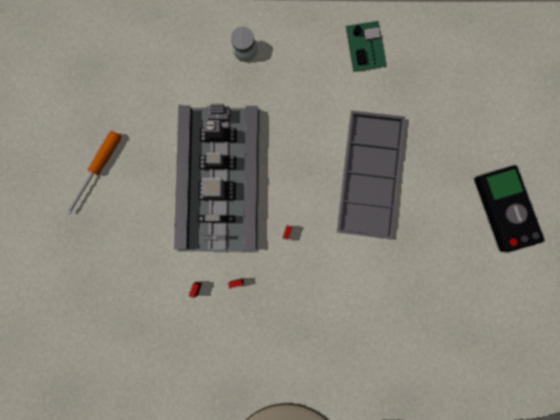

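View pics/scene0.png

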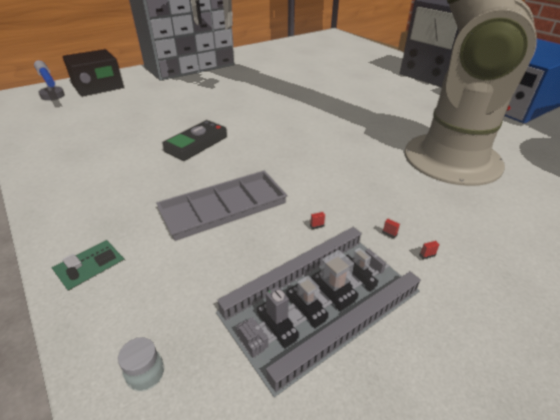

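The top view shows the panel at about (217,178). From the robot end the relays are slim (212,217), square (213,189), cube (213,160) and timer (214,128). The tray is at (371,174). Three red slim look-alikes lie loose at (287,232), (195,289) and (236,283), so I'll leave those alone. Next is a close crop to check the choice, along with the depth.

Run:
```python
from h import *
im=load('top')
c=im['pixels'][95:260,165:275]
cv2.imwrite('pics/crop.png',cv2.resize(c,None,fx=3.6,fy=3.6,interpolation=cv2.INTER_CUBIC))
# world map from depth
K=im['mtx'];H,W=im['depth'].shape
uv=np.stack(np.meshgrid(np.arange(W),np.arange(H)),-1).reshape(-1,1,2).astype(float)
p=cv2.undistortPoints(uv,K,np.array([float(im['k1']),0,0,0])).reshape(-1,2)
Rm=cv2.Rodrigues(im['rvec'])[0]
P=((np.c_[p,np.ones(len(p))]*im['depth'].reshape(-1,1))-im['tvec'].ravel())@Rm
P=P.reshape(H,W,3); ok=im['depth']>0
np.save('P.npy',P)
Z=P[...,2]
def rep(name,m):
    n,l,s,cc=cv2.connectedComponentsWithStats((m&ok).astype(np.uint8))
    for i in range(1,n):
        if s[i,4]>15:
            q=P[l==i]; r=cv2.minAreaRect((q[:,:2]*1000).astype(np.float32))
            print(name,cc[i].round(1),s[i,4],'med',np.median(q,0).round(4),'rect',np.round(r[0],1),np.round(r[1],1),round(r[2],1))
sub=np.zeros((H,W),bool);sub[95:260,165:275]=1
print('table z',np.median(Z[300:350,50:200]))
rep('hi>.05',sub&(Z>.053))
rep('duct',sub&(Z>.026)&(Z<.042))
t=np.zeros((H,W),bool);t[100:250,325:415]=1
rep('tray',t&(Z>.012)); rep('trayall',t&(Z>.002)&(Z<.012))
```

```text
table z 0.0005112787462853189
hi>.05 [213.2 127.4] 253 med [0.6424 0.1531 0.084 ] rect [645.2 155.2] [22.7 27. ] 0.7
hi>.05 [213.5 158.5] 189 med [0.5866 0.1537 0.0681] rect [587.2 154.3] [20.2 27.3] 2.8
hi>.05 [211.9 187.6] 419 med [0.529  0.1513 0.0823] rect [529.6 153.4] [34.2 35.8] 0.1
hi>.05 [212.2 217.6] 92 med [0.473  0.1516 0.0644] rect [473.1 152. ] [10.9 26.6] 1.2
duct [181.9 177.4] 1805 med [0.5527 0.2209 0.0345] rect [556.7 221.7] [289.6  24.9] 0.9
duct [218.2 113.3] 244 med [0.6846 0.1522 0.0344] rect [689.7 156.3] [28.6 46. ] 1.2
duct [249.7 177.3] 1751 med [0.5576 0.0863 0.0347] rect [560.2  86.4] [289.5  24.1] 1.0
duct [218.8 134.7] 310 med [0.642  0.1421 0.0292] rect [645.3 155.3] [29.5 71.7] 1.4
duct [218.5 162.8] 283 med [0.5848 0.1407 0.0299] rect [587.5 153.9] [26.6 73. ] 2.9
duct [199.6 185.5] 35 med [0.5404 0.1866 0.0271] rect [538.3 186.9] [20.6  6.6] 3.2
duct [223.7 191.9] 231 med [0.526  0.1313 0.0283] rect [530.3 153.6] [36.5 72.6] 2.6
duct [216.8 218.8] 167 med [0.4731 0.1385 0.0289] rect [473.9 152.4] [14.5 73.7] 1.5
duct [214.5 237.5] 88 med [0.4363 0.15
[... 555 characters left out ...]
2  0.0043] rect [ 605.1 -160.4] [100.   57.5] 84.5
trayall [405.8 164.7] 105 med [ 0.5942 -0.2299  0.0026] rect [ 600.3 -234.6] [27.  62.5] 89.6
trayall [327.2 158.8] 20 med [ 0.6051 -0.0692  0.0027] rect [605.7 -67.8] [14.8 13.3] 44.8
trayall [368.4 189.4] 1261 med [ 0.5434 -0.1547  0.0041] rect [ 543.2 -154.6] [99.7 56. ] 84.3
trayall [411.2 200.4] 21 med [ 0.5219 -0.2439  0.0029] rect [ 522.5 -243. ] [ 8.6 22.7] 56.1
trayall [365.4 218.9] 1298 med [ 0.483  -0.149   0.0041] rect [ 482.5 -148.7] [99.7 56.9] 84.4
trayall [334.6 215.4] 21 med [ 0.4889 -0.0878  0.0025] rect [488.7 -87.7] [10.4 19.8] 52.6
trayall [337.3 242.3] 26 med [ 0.434  -0.0929  0.0025] rect [433.2 -92.9] [28.5 13.1] 84.6
```

View pics/crop.png

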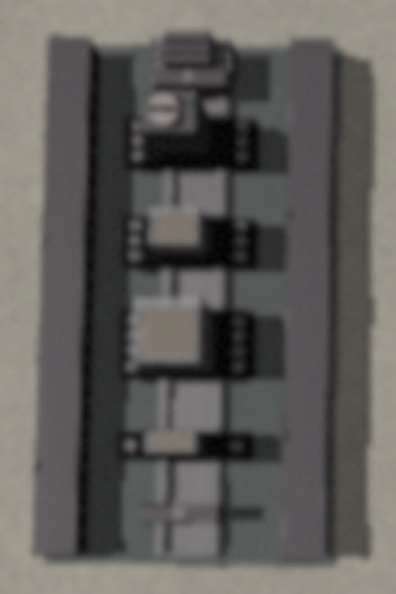

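The crop confirms the choice. All four relays have clear or grey cases and stand on the rail (slim, square, cube, then timer with the dial). Their measured tops, 64, 82, 68 and 84 mm, match the 27 mm origin height plus each case height. Moving now.

Request:
arm_command(commands=[0.75,0,0,0,0,0.85,0.75,0,0,0,0,0.85,0.75,0,0,0,0,0.85,0.75,0,0,0,0,0.85,0.75,0,0,0,0,0.85,0,-1,0,0,0,0,0,-1,0,0,0,0,0,-1,0,0,0,0,0,-1,0,0,0,0,0,-1,0,0,0,0,0,-1,0,0,0,0,0,-1,0,0,0,0], claw=54, force=15)

```text
t: 1.15
tool_pos: [0.4693, -0.3262, 0.1742]
orientation: [1.0, -0.011, -0.004, -0.0]
contact_force: [1.2, -0.0, 0.2]
gripper_width: 0.0537
```

```bash
cat >> h.py <<'E'
def to(x,y,z,yaw):
    s=bot.observe(); r=R.from_quat(s['orientation']); 
    T=R.from_euler('z',yaw,degrees=True)*R.from_quat([1,0,0,0])
    print('t',round(s['t'],2),'pos',s['tool_pos'].round(4),'w',round(s['gripper_width']*1000,1),'F',s['contact_force'].round(1),'q7',s['q'][6].round(2))
    # shift in TARGET tool axes, if turn done first
    d=np.array([x,y,z])-s['tool_pos']
    print(' turn',((r.inv()*T).as_rotvec(degrees=True)/6).round(3),' shift now-axes',(r.inv().apply(d)/.04).round(3),' after-turn',(T.inv().apply(d)/.04).round(3))
E
python3 -c "
from h import *
to(.4735,.1522,.183,1)"
```

```text
t 1.15 pos [ 0.4693 -0.3262  0.1742] w 53.7 F [ 1.2 -0.   0.2] q7 -1.01
 turn [-0.008  0.084 -0.372]  shift now-axes [ -0.153 -11.959  -0.212]  after-turn [  0.315 -11.956  -0.221]
```

Request:
arm_command(commands=[0,-1,-0.02,0,0.02,-0.12,0,-1,-0.02,0,0.02,-0.12,0,-1,-0.02,0,0.02,-0.12,0,-1,-0.02,0,0,0,0,-1,-0.02,0,0,0,0,-1,-0.02,0,0,0,0,-1,-0.02,0,0,0,0,-1,-0.02,0,0,0,0,-1,-0.02,0,0,0,0,-1,0,0,0,0,0,-1,0,0,0,0,0,-0.9,0,0,0,0])

```text
t: 2.15
tool_pos: [0.4584, 0.1705, 0.1829]
orientation: [1.0, 0.009, -0.0, -0.001]
contact_force: [0.8, -0.0, -0.5]
gripper_width: 0.0539
```

```bash
python3 -c "
from h import *
im=grab('wrist'); cv2.imwrite('pics/w1.png',im['pixels'])
to(.4735,.1522,.183,1)"
```

```text
t 2.2 pos [0.4584 0.1786 0.1829] w 54.0 F [0.4 7.  0.9] q7 -2.01
 turn [-0.058 -0.002  0.078]  shift now-axes [ 0.361  0.67  -0.006]  after-turn [ 0.366  0.667 -0.002]
```

View pics/w1.png

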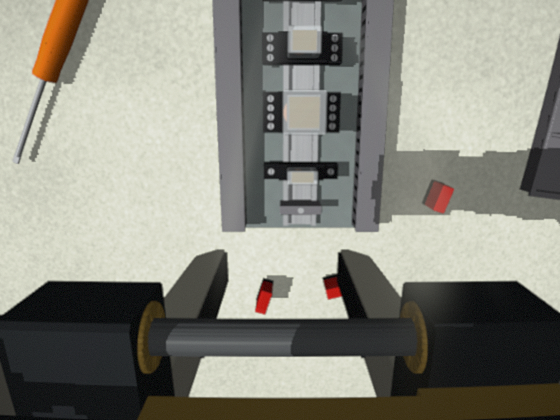

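The wrist view shows slim at (301,177), square at (303,112) and cube at (304,40), with red look-alikes at (264,296), (332,287) and (438,196). I'll measure the tops again from this view.

```bash
cat >> h.py <<'E'
def cloud(im):
    H,W=im['depth'].shape
    uv=np.stack(np.meshgrid(np.arange(W),np.arange(H)),-1).reshape(-1,1,2).astype(float)
    p=cv2.undistortPoints(uv,im['mtx'],np.array([float(im['k1']),0,0,0])).reshape(-1,2)
    Rm=cv2.Rodrigues(im['rvec'])[0]
    return (((np.c_[p,np.ones(len(p))]*im['depth'].reshape(-1,1))-im['tvec'].ravel())@Rm).reshape(H,W,3)
def rep(im,x0,x1,y0,y1,z0,z1,mn=40):
    P=cloud(im); m=(im['depth']>0)&(P[...,0]>x0)&(P[...,0]<x1)&(P[...,1]>y0)&(P[...,1]<y1)&(P[...,2]>z0)&(P[...,2]<z1)
    n,l,s,cc=cv2.connectedComponentsWithStats(m.astype(np.uint8))
    for i in range(1,n):
        if s[i,4]>mn:
            q=P[l==i]; r=cv2.minAreaRect((q[:,:2]*1000).astype(np.float32))
            print(cc[i].round(0),s[i,4],'z',np.median(q[:,2]).round(4),'c',np.round(r[0],1),np.round(r[1],1),round(r[2],1))
E
python3 -c "
from h import *
im=load('wrist')
rep(im,.455,.66,.11,.2,.06,.07); rep(im,.455,.66,.11,.2,.076,.088)
to(.4735,.1522,.183,1)"
```

```text
[304.  39.] 985 z 0.0669 c [591.3 155.8] [21.7 27. ] 1.1
[303. 177.] 408 z 0.0629 c [477.8 153.3] [11.6 26.9] 0.5
[304. 112.] 1940 z 0.0811 c [533.5 154.9] [34.7 34.6] 1.1
t 2.2 pos [0.4584 0.1786 0.1829] w 54.0 F [0.4 7.  0.9] q7 -2.01
 turn [-0.058 -0.002  0.078]  shift now-axes [ 0.361  0.67  -0.006]  after-turn [ 0.366  0.667 -0.002]
```

Request:
arm_command(commands=[0.41,0.66,0,-0.06,0,0.08,0,0,0,0,0,0,0,0,0,0,0,0])

```text
t: 2.45
tool_pos: [0.4749, 0.1584, 0.1823]
orientation: [1.0, 0.015, -0.0, -0.001]
contact_force: [-0.3, -0.1, 0.4]
gripper_width: 0.0539
```

```bash
python3 -c "
from h import *
im=grab('wrist')
rep(im,.455,.66,.11,.2,.06,.07); rep(im,.455,.66,.11,.2,.076,.088)
to(.4755,.1527,.038,1)"
```

```text
[292.   1.] 72 z 0.0626 c [637.2 156.7] [ 1.2 26.5] 1.6
[290.  60.] 916 z 0.067 c [591.4 156. ] [26.7 21.5] 89.7
[288. 195.] 399 z 0.063 c [477.7 153.6] [12.  26.3] 1.7
[290. 132.] 1872 z 0.0811 c [533.6 154.3] [34.9 35.1] 1.2
t 2.5 pos [0.4752 0.1577 0.1824] w 53.8 F [ 0.1  0.2 -0.5] q7 -1.95
 turn [-0.005 -0.001  0.104]  shift now-axes [3.000e-03 1.260e-01 3.609e+00]  after-turn [0.005 0.124 3.61 ]
```

Request:
arm_command(commands=[0.01,0.12,0,0,0,0.1,0,0,0.8,0,0,0,0,0,0.8,0,0,0,0,0,0.8,0,0,0,0,0,0.6,0,0,0,0,0,0.3,0,0,0,0,0,0.15,0,0,0,0,0,0,0,0,0])

```text
t: 3.17
tool_pos: [0.4781, 0.1473, 0.0416]
orientation: [1.0, 0.003, 0.003, -0.001]
contact_force: [-0.5, -0.3, -0.4]
gripper_width: 0.0539
```

```bash
python3 -c "
from h import *
to(.4756,.1528,.038,1)"
```

```text
t 3.17 pos [0.4781 0.1473 0.0416] w 53.9 F [-0.5 -0.3 -0.4] q7 -1.94
 turn [-0.017 -0.06  -0.113]  shift now-axes [-0.061 -0.138  0.09 ]  after-turn [-0.059 -0.139  0.09 ]
```

Request:
arm_command(commands=[-0.06,-0.14,0.08,0,-0.06,-0.11,0,0,0,0,0,0,0,0,0,0,0,0])

```text
t: 3.42
tool_pos: [0.4762, 0.1527, 0.0397]
orientation: [1.0, 0.008, 0.0, -0.001]
contact_force: [0.3, -0.8, 0.1]
gripper_width: 0.0544
```

```bash
python3 -c "
from h import *
to(.4756,.1528,.038,1)"
```

```text
t 3.42 pos [0.4762 0.1527 0.0397] w 54.4 F [ 0.3 -0.8  0.1] q7 -1.94
 turn [-0.02  -0.008 -0.012]  shift now-axes [-0.015 -0.004  0.043]  after-turn [-0.014 -0.004  0.043]
```

Request:
arm_command(commands=[0,0,0.04,0,0,0,0,0,0,0,0,0])

```text
t: 3.58
tool_pos: [0.4772, 0.1533, 0.0396]
orientation: [1.0, 0.008, 0.002, -0.002]
contact_force: [-0.1, -0.2, 0.3]
gripper_width: 0.0539
```

Request:
arm_command(commands=[0,0,0,0,0,0,0,0,0,0,0,0,0,0,0,0,0,0,0,0,0,0,0,0,0,0,0,0,0,0,0,0,0,0,0,0,0,0,0,0,0,0,0,0,0,0,0,0], claw=20, force=12)

```text
t: 4.25
tool_pos: [0.478, 0.1536, 0.0411]
orientation: [1.0, 0.008, 0.003, -0.002]
contact_force: [0.9, -0.5, 0.2]
gripper_width: 0.0199
```

```bash
python3 -c "
from h import *
im=grab('wrist'); a=im['pixels']
im2=grab('scene'); b=im2['pixels'][220:380,200:440]
cv2.imwrite('pics/g1.png',np.hstack([cv2.resize(a,(400,300)),cv2.resize(b,(400,300),interpolation=2)]))
to(.4756,.1528,.038,1)"
```

```text
t 4.35 pos [0.478  0.1536 0.0411] w 19.8 F [-0.6  0.7  0.6] q7 -1.94
 turn [-0.042 -0.059 -0.008]  shift now-axes [-0.06   0.02   0.077]  after-turn [-0.059  0.02   0.077]
```

View pics/g1.png

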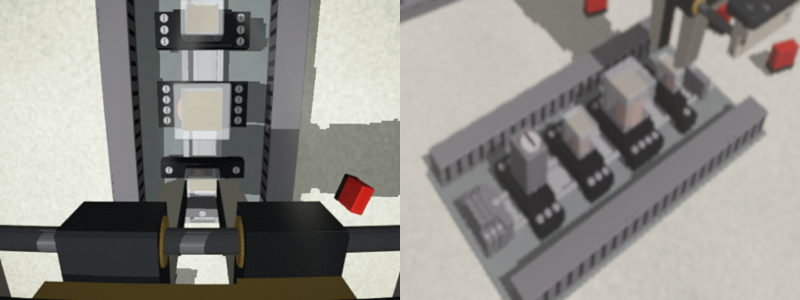

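The fingers closed to 20 mm with nothing between them. In the scene crop at right they appear on the robot side of the slim relay. I'll measure where the fingertips really are.

```bash
python3 -c "
from h import *
im=load('scene'); P=cloud(im); 
c=im['pixels'][215:300,320:440]; cv2.imwrite('pics/g2.png',cv2.resize(c,None,fx=5,fy=5,interpolation=2))
# project expected points
def pr(p):
    return cv2.projectPoints(np.array([p],float),im['rvec'],im['tvec'],im['mtx'],np.array([float(im['k1']),0,0,0]))[0].ravel()
for p in([.478,.1536,.041],[.478,.1536,.06],[.475,.153,.064]):
    u=pr(p); print(p,u.round(1),'crop',((u-[320,215])*5).round(0))
for v in range(222,262,6): print(v,[tuple((P[v,u]*1000).astype(int)) for u in range(344,384,6)])
w=load('wrist'); Q=cloud(w)
for v in range(235,300,10): print('w',v,[tuple((Q[v,u]*1000).astype(int)) for u in range(240,345,15)])
"
```

```text
[0.478, 0.1536, 0.041] [359.7 263.9] crop [199. 244.]
[0.478, 0.1536, 0.06] [361.3 256. ] crop [207. 205.]
[0.475, 0.153, 0.064] [362.7 253.3] crop [214. 192.]
222 [(np.int64(395), np.int64(28), np.int64(2)), (np.int64(384), np.int64(34), np.int64(1)), (np.int64(487), np.int64(138), np.int64(128)), (np.int64(478), np.int64(142), np.int64(126)), (np.int64(512), np.int64(180), np.int64(171)), (np.int64(512), np.int64(190), np.int64(179)), (np.int64(505), np.int64(194), np.int64(178))]
228 [(np.int64(407), np.int64(41), np.int64(1)), (np.int64(427), np.int64(74), np.int64(36)), (np.int64(486), np.int64(139), np.int64(116)), (np.int64(475), np.int64(142), np.int64(112)), (np.int64(367), np.int64(69), np.int64(1)), (np.int64(512), np.int64(192), np.int64(169)), (np.int64(482), np.int64(180), np.int64(144))]
234 [(np.int64(446), np.int64(79), np.int64(35)), (np.int64(486), np.int64(129), np.int64(95)), (np.int64(485), np.int64(140), np.int64(103)), (np.int64(473), np.int64(142), np.int64(98)), (np.int64(485), np.int64(163), np.int64(121)), (np.int64(485), np.int64(174), np.int64(130)), (np
[... 2958 characters left out ...]
8), np.int64(134), np.int64(104))]
w 285 [(np.int64(487), np.int64(170), np.int64(113)), (np.int64(486), np.int64(164), np.int64(111)), (np.int64(444), np.int64(161), np.int64(26)), (np.int64(443), np.int64(152), np.int64(24)), (np.int64(444), np.int64(142), np.int64(25)), (np.int64(488), np.int64(141), np.int64(114)), (np.int64(488), np.int64(135), np.int64(114))]
w 295 [(np.int64(487), np.int64(169), np.int64(121)), (np.int64(486), np.int64(164), np.int64(120)), (np.int64(441), np.int64(161), np.int64(34)), (np.int64(442), np.int64(152), np.int64(35)), (np.int64(441), np.int64(142), np.int64(34)), (np.int64(488), np.int64(142), np.int64(122)), (np.int64(489), np.int64(136), np.int64(122))]
```

View pics/g2.png

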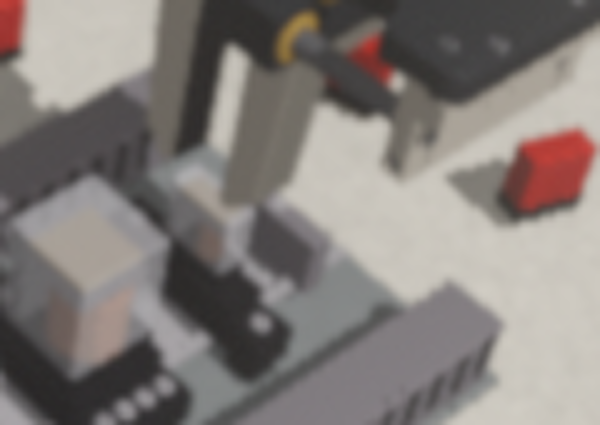

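The fingertips show at z≈0.08 while the reported TCP is 0.041, so they closed above the relay, whose top is at 0.064. I'll raise, open, and measure the offset between fingertips and TCP at two openings.

Request:
arm_command(commands=[0,0,-0.7,0,0,0,0,0,-0.7,0,0,0,0,0,0,0,0,0,0,0,0,0,0,0])

```text
t: 4.68
tool_pos: [0.4767, 0.1531, 0.0977]
orientation: [1.0, 0.008, 0.001, -0.002]
contact_force: [-0.4, -0.0, -0.6]
gripper_width: 0.02
```

```bash
cat >> h.py <<'E'
def tips():
    s=bot.observe(); t=s['tool_pos']; print('tcp',t.round(4),'w',s['gripper_width'].round(4))
    for n in('scene','wrist'):
        im=grab(n); P=cloud(im); m=(im['depth']>0)&(abs(P[...,0]-t[0])<.02)&(abs(P[...,1]-t[1])<.06)&(P[...,2]>t[2]-.02)&(P[...,2]<t[2]+.09)
        q=P[m]
        if len(q)<20: print(n,'none'); continue
        for nm,k in(('+y',q[:,1]>t[1]),('-y',q[:,1]<=t[1])):
            z=q[k]
            if len(z): 
                zl=np.percentile(z[:,2],1); lo=z[z[:,2]<zl+.02]
                print(n,nm,'n',len(z),'zmin-tcp',(zl-t[2]).round(4),'x',lo[:,0].min().round(4),lo[:,0].max().round(4),'y',lo[:,1].min().round(4),lo[:,1].max().round(4))
E
python3 -c "
from h import *
tips()"
```

```text
Traceback (most recent call last):
  File "h.py", line 37, in tips
    s=bot.observe(); t=s['tool_pos']; print('tcp',t.round(4),'w',s['gripper_width'].round(4))
                                                                 ^^^^^^^^^^^^^^^^^^^^^^^^
AttributeError: 'float' object has no attribute 'round'
```

Request:
arm_command(commands=[0,0,0,0,0,0,0,0,0,0,0,0,0,0,0,0,0,0,0,0,0,0,0,0,0,0,0,0,0,0], claw=54)

```text
t: 5.1
tool_pos: [0.4757, 0.1527, 0.0955]
orientation: [1.0, 0.008, 0.0, -0.001]
contact_force: [0.2, 0.6, 0.5]
gripper_width: 0.0488
```

```bash
python3 -c "
from h import *
tips()"
```

```text
Traceback (most recent call last):
  File "h.py", line 37, in tips
    s=bot.observe(); t=s['tool_pos']; print('tcp',t.round(4),'w',s['gripper_width'].round(4))
                                                                 ^^^^^^^^^^^^^^^^^^^^^^^^
AttributeError: 'float' object has no attribute 'round'
```

```bash
sed -i "s/,s\['gripper_width'\].round(4))/,s['gripper_width'])/" h.py; python3 -c "
from h import *
tips()
a=load('scene')['pixels'][190:290,310:440]
b=load('wrist')['pixels']
cv2.imwrite('pics/g3.png',np.hstack([cv2.resize(a,(400,308),interpolation=2),cv2.resize(b,(400,308))]))"
```

```text
tcp [0.4757 0.1527 0.0955] w 0.0488460010221865
scene +y n 392 zmin-tcp 0.0383 x 0.4659 0.4854 y 0.1763 0.1918
scene -y n 399 zmin-tcp 0.0365 x 0.4672 0.486 y 0.1135 0.1285
wrist +y n 2847 zmin-tcp 0.036 x 0.4688 0.4866 y 0.1788 0.194
wrist -y n 2852 zmin-tcp 0.0362 x 0.4698 0.4878 y 0.1133 0.1282
```

View pics/g3.png

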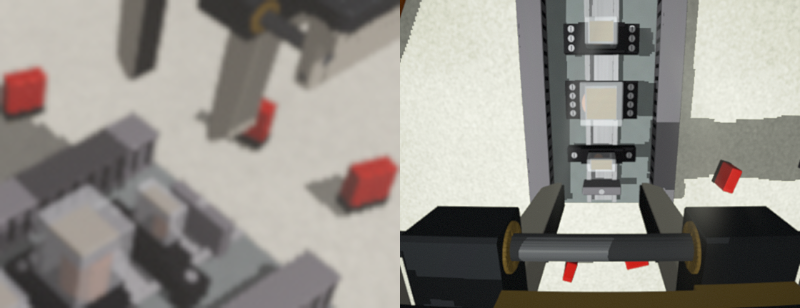

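In both views the true fingertips sit about 36.5 mm above the reported TCP along the tool axis. x, y and the opening agree with the report. I'll treat this as an offset in the reported TCP, so reported z = tip z − 0.0365, and descend slowly while watching the force.

Request:
arm_command(commands=[0,0,0.6,0,0,0,0,0,0.6,0,0,0,0,0,0.45,0,0,0,0,0,0.3,0,0,0,0,0,0.2,0,0,0,0,0,0,0,0,0])

```text
t: 5.7
tool_pos: [0.4775, 0.1537, 0.0064]
orientation: [1.0, 0.008, 0.002, -0.002]
contact_force: [0.8, 0.2, 0.6]
gripper_width: 0.0539
```

```bash
python3 -c "
from h import *
to(.4757,.1528,.0015,1)
tips()"
```

```text
t 5.7 pos [0.4775 0.1537 0.0064] w 53.9 F [0.8 0.2 0.6] q7 -1.94
 turn [-0.033 -0.034 -0.006]  shift now-axes [-0.046  0.022  0.122]  after-turn [-0.046  0.022  0.122]
tcp [0.4775 0.1537 0.0064] w 0.05393529712347211
scene +y n 1077 zmin-tcp -0.004 x 0.4575 0.4974 y 0.1538 0.1964
scene -y n 584 zmin-tcp -0.0013 x 0.4629 0.4943 y 0.0938 0.1533
wrist +y n 9926 zmin-tcp -0.0044 x 0.4575 0.4975 y 0.1537 0.2116
wrist -y n 9834 zmin-tcp -0.0043 x 0.4576 0.4975 y 0.0961 0.1537
```

Request:
arm_command(commands=[-0.05,0.02,0.12,0,0,0,0,0,0,0,0,0])

```text
t: 5.97
tool_pos: [0.4769, 0.1533, 0.0039]
orientation: [1.0, 0.008, 0.004, -0.002]
contact_force: [-0.3, 0.1, 0.1]
gripper_width: 0.0537
```

Request:
arm_command(commands=[-0.02,0,0.03,0,0,0,0,0,0,0,0,0,0,0,0,0,0,0,0,0,0,0,0,0,0,0,0,0,0,0,0,0,0,0,0,0,0,0,0,0,0,0], claw=20, force=12)

```text
t: 6.55
tool_pos: [0.4772, 0.1537, 0.0048]
orientation: [1.0, 0.008, 0.005, -0.003]
contact_force: [0.0, 0.3, 0.4]
gripper_width: 0.0282
```

Gripped at 28.2 mm. Lifting straight up.

Request:
arm_command(commands=[0,0,-0.3,0,0,0,0,0,-0.6,0,0,0,0,0,-0.6,0,0,0,0,0,-0.6,0,0,0,0,0,0,0,0,0])

```text
t: 6.97
tool_pos: [0.4749, 0.1526, 0.0903]
orientation: [1.0, 0.008, 0.003, -0.002]
contact_force: [0.3, 0.2, -0.0]
gripper_width: 0.0274
```

```bash
python3 -c "
from h import *
to(.484,-.148,.085,-5.4)"
```

```text
t 6.97 pos [0.4749 0.1526 0.0903] w 27.4 F [ 0.3  0.2 -0. ] q7 -1.94
 turn [-0.044 -0.053  1.058]  shift now-axes [0.102 7.518 0.101]  after-turn [0.933 7.46  0.132]
```

Request:
arm_command(commands=[0,0.4,0,0,-0.05,0.27,0,0.7,0,0,0,0.27,0.05,0.9,0,0,0,0.27,0.07,0.9,0,0,0,0.27,0.1,0.9,0,0,0,0,0.1,0.9,0,0,0,0,0.1,0.9,0,0,0,0,0.1,0.8,0,0,0,0,0.05,0.5,0,0,0,0,0,0,0,0,0,0,0,0,0,0,0,0])

```text
t: 7.88
tool_pos: [0.4794, -0.1338, 0.0857]
orientation: [0.999, -0.048, 0.002, -0.004]
contact_force: [-0.1, 0.9, 0.0]
gripper_width: 0.0272
```

```bash
python3 -c "
from h import *
to(.484,-.148,.085,-5.4)"
```

```text
t 7.88 pos [ 0.4794 -0.1338  0.0857] w 27.2 F [-0.1  0.9  0. ] q7 -1.49
 turn [-0.078 -0.036 -0.019]  shift now-axes [0.148 0.341 0.016]  after-turn [0.147 0.341 0.018]
```

Request:
arm_command(commands=[0.15,0.34,0.3,-0.08,-0.04,0,0,0,0.4,0,0,0,0,0,0,0,0,0,0,0,0,0,0,0])

```text
t: 8.22
tool_pos: [0.4844, -0.1452, 0.0563]
orientation: [0.999, -0.047, -0.0, -0.0]
contact_force: [0.7, -0.1, -0.5]
gripper_width: 0.0274
```

```bash
python3 -c "
from h import *
to(.484,-.148,-.0192,-5.4)
a=grab('wrist')['pixels']; b=grab('scene')['pixels'][120:270,140:340]
cv2.imwrite('pics/g4.png',np.hstack([cv2.resize(a,(400,300)),cv2.resize(b,(400,300),interpolation=2)]))"
```

```text
t 8.22 pos [ 0.4844 -0.1452  0.0563] w 27.4 F [ 0.7 -0.1 -0.5] q7 -1.48
 turn [-0.008  0.008  0.004]  shift now-axes [-1.000e-03  7.100e-02  1.888e+00]  after-turn [-0.003  0.07   1.888]
```

View pics/g4.png

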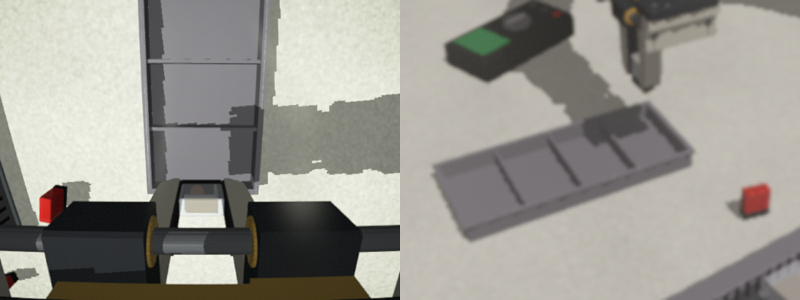

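The relay is held between the pads at (203,200) in the left image, above the near compartment. Lowering.

Request:
arm_command(commands=[0,0.07,0.5,0,0,0,0,0,0.6,0,0,0,0,0,0.4,0,0,0,0,0,0.2,0,0,0,0,0,0.05,0,0,0,0,0,0,0,0,0])

```text
t: 8.82
tool_pos: [0.4881, -0.1444, -0.0109]
orientation: [0.999, -0.044, 0.004, -0.0]
contact_force: [0.1, 0.3, 0.4]
gripper_width: 0.0274
```

```bash
python3 -c "
from h import *
to(.484,-.148,-.0192,-5.4)"
```

```text
t 8.82 pos [ 0.4881 -0.1444 -0.0109] w 27.4 F [0.1 0.3 0.4] q7 -1.48
 turn [-0.013 -0.072  0.063]  shift now-axes [-0.096  0.099  0.207]  after-turn [-0.094  0.099  0.208]
```

Request:
arm_command(commands=[-0.07,0.05,0.08,0,-0.07,0.06,0,0,0.05,0,0,0,0,0,0.04,0,0,0,0,0,0,0,0,0])

```text
t: 9.15
tool_pos: [0.4864, -0.1462, -0.0155]
orientation: [0.999, -0.047, 0.002, -0.0]
contact_force: [-0.4, -0.6, 0.0]
gripper_width: 0.0272
```

```bash
python3 -c "
from h import *
to(.484,-.148,-.0192,-5.4)"
```

```text
t 9.15 pos [ 0.4864 -0.1462 -0.0155] w 27.2 F [-0.4 -0.6  0. ] q7 -1.49
 turn [-0.01  -0.029  0.001]  shift now-axes [-0.055  0.049  0.092]  after-turn [-0.054  0.049  0.092]
```

Request:
arm_command(commands=[0,0,0.06,0,-0.03,0,0,0,0.04,0,0,0,0,0,0.04,0,0,0])

```text
t: 9.4
tool_pos: [0.4872, -0.1467, -0.0201]
orientation: [0.999, -0.047, 0.001, -0.0]
contact_force: [-1.9, 1.4, 21.0]
gripper_width: 0.0273
```

```bash
python3 -c "
from h import *
to(.484,-.148,-.0192,-5.4)"
```

```text
t 9.4 pos [ 0.4872 -0.1467 -0.0201] w 27.3 F [-1.9  1.4 21. ] q7 -1.49
 turn [-0.006 -0.018 -0.003]  shift now-axes [-0.076  0.04  -0.023]  after-turn [-0.076  0.04  -0.023]
```

Request:
arm_command(commands=[0,0,-0.015,0,0,0,0,0,0,0,0,0])

```text
t: 9.57
tool_pos: [0.4874, -0.1468, -0.0194]
orientation: [0.999, -0.047, 0.001, -0.0]
contact_force: [-0.2, -0.2, 0.2]
gripper_width: 0.027
```

Request:
arm_command(commands=[0,0,0,0,0,0,0,0,0,0,0,0,0,0,0,0,0,0,0,0,0,0,0,0,0,0,0,0,0,0], claw=54)

```text
t: 9.98
tool_pos: [0.4873, -0.1468, -0.0197]
orientation: [0.999, -0.047, 0.001, -0.0]
contact_force: [0.2, -0.1, 0.7]
gripper_width: 0.053
```

Request:
arm_command(commands=[0,0,-0.4,0,0,0,0,0,-0.9,0,0,0,0,0,-1,0,0,0,0,0,-0.8,0,0,0,0,0,0,0,0,0])

```text
t: 10.4
tool_pos: [0.4854, -0.1463, 0.1065]
orientation: [0.999, -0.047, -0.002, -0.001]
contact_force: [0.9, -0.3, -0.1]
gripper_width: 0.0542
```

```bash
python3 -c "
from h import *
im=grab('top'); rep(im,.42,.72,-.24,-.08,.03,.09,15)
to(.5316,.1540,.11,1)"
```

```text
t 10.45 pos [ 0.4848 -0.1461  0.1047] w 53.9 F [ 0.3  0.6 -0.6] q7 -1.48
 turn [-0.02   0.059 -1.066]  shift now-axes [ 0.459 -7.578 -0.123]  after-turn [ 1.301 -7.48  -0.133]
```

Request:
arm_command(commands=[0.1,-0.4,0,0,0.06,-0.27,0.1,-0.8,0,0,0,-0.27,0.1,-0.9,0,0,0,-0.27,0.1,-1,0,0,0,-0.27,0.12,-1,0,0,0,0,0.12,-1,0,0,0,0,0.12,-0.9,0,0,0,0,0.12,-0.8,0,0,0,0,0.12,-0.3,0,0,0,0,0,0,0,0,0,0,0,0,0,0,0,0], claw=60)

```text
t: 11.37
tool_pos: [0.5246, 0.1471, 0.0943]
orientation: [1.0, 0.009, -0.004, 0.001]
contact_force: [-0.1, -0.4, -0.3]
gripper_width: 0.0598
```

```bash
python3 -c "
from h import *
im=grab('top'); rep(im,.42,.72,-.24,-.08,.03,.09,15)
im=grab('wrist'); rep(im,.5,.66,.11,.2,.06,.07); rep(im,.5,.66,.11,.2,.076,.088)
to(.5318,.1540,.0185,1)"
```

```text
[367. 217.] 101 z 0.0408 c [ 484.4 -146.9] [28.8 12.4] 84.2
[271.  45.] 126 z 0.0646 c [637.7 156.7] [ 0.8 26.3] 1.7
[270. 125.] 1548 z 0.0671 c [591.5 156. ] [20.5 27.1] 1.0
[271. 189.] 176 z 0.0657 c [551.4 154.7] [34.7  1.2] 89.7
[269.  21.] 2006 z 0.0835 c [647.2 157.2] [20.5 27.2] 0.4
[271. 220.] 3199 z 0.081 c [534.2 154.7] [35.5 35.5] 1.2
t 11.47 pos [0.5247 0.1455 0.0946] w 60.1 F [ 0.8 -0.4 -0.2] q7 -1.92
 turn [ 0.023  0.075 -0.01 ]  shift now-axes [ 0.197 -0.214  1.901]  after-turn [ 0.182 -0.209  1.903]
```

Slim stands upright in compartment 1, its top at 0.041 against an expected 0.040. Next is the square relay.

Request:
arm_command(commands=[0.2,-0.21,0.2,0,0.07,0,0,0,0.6,0,0,0,0,0,0.5,0,0,0,0,0,0.3,0,0,0,0,0,0.1,0,0,0,0,0,0,0,0,0])

```text
t: 11.97
tool_pos: [0.5366, 0.1451, 0.023]
orientation: [1.0, 0.001, 0.002, 0.002]
contact_force: [-0.1, 0.2, -0.1]
gripper_width: 0.0601
```

```bash
python3 -c "
from h import *
to(.5320,.1540,.0185,1)"
```

```text
t 11.97 pos [0.5366 0.1451 0.023 ] w 60.1 F [-0.1  0.2 -0.1] q7 -1.93
 turn [ 0.041 -0.046 -0.152]  shift now-axes [-0.115 -0.223  0.112]  after-turn [-0.11  -0.225  0.113]
```

Request:
arm_command(commands=[-0.11,-0.22,0.06,0.04,-0.05,-0.15,0,0,0.02,0,0,0,0,0,0,0,0,0])

```text
t: 12.22
tool_pos: [0.5327, 0.153, 0.0202]
orientation: [1.0, 0.008, -0.0, -0.0]
contact_force: [0.3, -0.1, -0.4]
gripper_width: 0.0599
```

```bash
python3 -c "
from h import *
to(.5320,.1540,.0185,1)"
```

```text
t 12.22 pos [0.5327 0.153  0.0202] w 59.9 F [ 0.3 -0.1 -0.4] q7 -1.93
 turn [-0.     0.001 -0.019]  shift now-axes [-0.017 -0.026  0.042]  after-turn [-0.016 -0.026  0.042]
```

Request:
arm_command(commands=[-0.02,-0.03,0.06,0,0,0,0,0,0,0,0,0,0,0,0,0,0,0,0,0,0,0,0,0,0,0,0,0,0,0,0,0,0,0,0,0], claw=28, force=20)

```text
t: 12.72
tool_pos: [0.5329, 0.1551, 0.0198]
orientation: [1.0, 0.008, 0.002, -0.001]
contact_force: [0.2, 0.1, -1.3]
gripper_width: 0.0352
```

Request:
arm_command(commands=[0,0,0,0,0,0,0,0,0,0,0,0])

```text
t: 12.88
tool_pos: [0.5329, 0.1551, 0.0198]
orientation: [1.0, 0.008, 0.002, -0.001]
contact_force: [-0.4, -1.3, -1.4]
gripper_width: 0.0354
```

Request:
arm_command(commands=[0,0,-0.3,0,0,0,0,0,-0.6,0,0,0,0,0,-0.6,0,0,0,0,0,-0.4,0,0,0,0,0,0,0,0,0])

```text
t: 13.3
tool_pos: [0.5311, 0.1544, 0.0968]
orientation: [1.0, 0.008, -0.001, 0.0]
contact_force: [0.4, -0.3, -1.4]
gripper_width: 0.0353
```

```bash
python3 -c "
from h import *
to(.545,-.154,.085,-5.4)"
```

```text
t 13.3 pos [0.5311 0.1544 0.0968] w 35.3 F [ 0.4 -0.3 -1.4] q7 -1.93
 turn [0.004 0.011 1.054]  shift now-axes [0.223 7.714 0.297]  after-turn [1.071 7.642 0.295]
```

Request:
arm_command(commands=[0.03,0.4,0,0,0,0.27,0.05,0.7,0,0,0,0.27,0.05,0.9,0,0,0,0.27,0.1,0.95,0,0,0,0.27,0.1,0.95,0,0,0,0,0.1,0.95,0,0,0,0,0.1,0.95,0,0,0,0,0.1,0.9,0,0,0,0,0.1,0.6,0,0,0,0,0,0.2,0,0,0,0,0,0,0,0,0,0])

```text
t: 14.22
tool_pos: [0.5308, -0.1667, 0.0861]
orientation: [0.998, -0.056, -0.005, 0.0]
contact_force: [0.2, 0.1, -1.3]
gripper_width: 0.035
```

```bash
python3 -c "
from h import *
to(.545,-.154,.04,-5.4)"
```

```text
t 14.22 pos [ 0.5308 -0.1667  0.0861] w 35.0 F [ 0.2  0.1 -1.3] q7 -1.48
 turn [ 0.013  0.093 -0.173]  shift now-axes [ 0.328 -0.358  1.148]  after-turn [ 0.323 -0.35   1.151]
```

Request:
arm_command(commands=[0.33,-0.35,0.2,0,0.09,-0.17,0,0,0.5,0,0,0,0,0,0.3,0,0,0,0,0,0,0,0,0])

```text
t: 14.55
tool_pos: [0.5459, -0.15, 0.0424]
orientation: [0.999, -0.047, -0.0, -0.0]
contact_force: [0.5, 1.1, -0.4]
gripper_width: 0.0352
```

```bash
python3 -c "
from h import *
to(.545,-.154,-.0042,-5.4)
im=grab('wrist'); rep(im,.44,.72,-.23,-.08,.002,.010,300)"
```

```text
t 14.55 pos [ 0.5459 -0.15    0.0424] w 35.2 F [ 0.5  1.1 -0.4] q7 -1.5
 turn [-0.008  0.001  0.003]  shift now-axes [-0.012  0.103  1.165]  after-turn [-0.013  0.102  1.165]
[287.  41.] 7509 z 0.0025 c [ 662. -163.] [101.2  48.9] 84.4
[286. 135.] 8438 z 0.0026 c [ 605.5 -157.3] [101.2  57.9] 84.4
[288. 215.] 4049 z 0.0025 c [ 544.1 -151.3] [100.3  56.3] 84.5
```

Request:
arm_command(commands=[-0.1,0.09,0.4,0,0,0,0,0,0.4,0,0,0,0,0,0.15,0,0,0,0,0,0,0,0,0])

```text
t: 14.93
tool_pos: [0.5435, -0.1473, 0.0053]
orientation: [0.999, -0.043, 0.001, -0.001]
contact_force: [0.3, -0.1, -1.4]
gripper_width: 0.0352
```

```bash
python3 -c "
from h import *
to(.544,-.153,-.0042,-5.4)"
```

```text
t 14.93 pos [ 0.5435 -0.1473  0.0053] w 35.2 F [ 0.3 -0.1 -1.4] q7 -1.5
 turn [-0.025 -0.015  0.073]  shift now-axes [0.025 0.14  0.238]  after-turn [0.027 0.14  0.238]
```

Request:
arm_command(commands=[0,0.12,0.12,-0.02,-0.01,0.07,0,0,0.06,0,0,0,0,0,0,0,0,0])

```text
t: 15.18
tool_pos: [0.5443, -0.151, -0.0008]
orientation: [0.999, -0.046, 0.001, -0.0]
contact_force: [0.2, -0.0, -1.8]
gripper_width: 0.0352
```

Request:
arm_command(commands=[0,0,0.03,0,0,0,0,0,0,0,0,0])

```text
t: 15.35
tool_pos: [0.5449, -0.1512, -0.0012]
orientation: [0.999, -0.046, 0.002, -0.0]
contact_force: [0.3, 0.3, -0.4]
gripper_width: 0.035
```

Request:
arm_command(commands=[0,0,0.05,0,0,0,0,0,0.04,0,0,0])

```text
t: 15.52
tool_pos: [0.5455, -0.1515, -0.0041]
orientation: [0.999, -0.047, 0.002, 0.0]
contact_force: [-0.4, -0.1, -1.5]
gripper_width: 0.0349
```

Request:
arm_command(commands=[0,0,0.03,0,-0.02,0])

```text
t: 15.6
tool_pos: [0.5456, -0.1517, -0.0047]
orientation: [0.999, -0.047, 0.002, 0.0]
contact_force: [-3.8, 2.6, 25.3]
gripper_width: 0.0357
```

Contact is at −0.0047, as predicted. I'll ease off, release and retreat.

Request:
arm_command(commands=[0,0,-0.01,0,0,0,0,0,0,0,0,0])

```text
t: 15.77
tool_pos: [0.5458, -0.1518, -0.0038]
orientation: [0.999, -0.047, 0.002, 0.0]
contact_force: [-0.2, 0.9, -1.1]
gripper_width: 0.0353
```

Request:
arm_command(commands=[0,0,0,0,0,0,0,0,0,0,0,0,0,0,0,0,0,0,0,0,0,0,0,0,0,0,0,0,0,0], claw=60)

```text
t: 16.18
tool_pos: [0.546, -0.1519, -0.0039]
orientation: [0.999, -0.047, 0.002, 0.0]
contact_force: [-0.8, 0.2, -0.3]
gripper_width: 0.0593
```

Request:
arm_command(commands=[0,0,-0.4,0,0,0,0,0,-0.9,0,0,0,0,0,-1,0,0,0,0,0,-0.4,0,0,0,0,0,0,0,0,0])

```text
t: 16.6
tool_pos: [0.544, -0.1514, 0.1059]
orientation: [0.999, -0.047, -0.001, -0.0]
contact_force: [0.4, 0.6, -0.7]
gripper_width: 0.0599
```

```bash
python3 -c "
from h import *
to(.5894,.1552,.1,1)"
```

```text
t 16.6 pos [ 0.544  -0.1514  0.1059] w 59.9 F [ 0.4  0.6 -0.7] q7 -1.49
 turn [-0.008  0.017 -1.059]  shift now-axes [ 0.414 -7.737  0.152]  after-turn [ 1.268 -7.644  0.147]
```

Request:
arm_command(commands=[0.1,-0.4,0,0,0.02,-0.27,0.12,-0.8,0,0,0,-0.27,0.12,-1,0,0,0,-0.27,0.13,-1,0,0,0,-0.27,0.14,-1,0,0,0,0,0.14,-1,0,0,0,0,0.14,-1,0,0,0,0,0.14,-0.85,0,0,0,0,0.14,-0.35,0,0,0,0,0,0,0,0,0,0,0,0,0,0,0,0], claw=54)

```text
t: 17.52
tool_pos: [0.5883, 0.1641, 0.093]
orientation: [1.0, 0.018, -0.004, -0.0]
contact_force: [-0.0, -0.8, 0.2]
gripper_width: 0.054
```

```bash
python3 -c "
from h import *
im=grab('top'); rep(im,.42,.72,-.24,-.08,.03,.09,15)
im=grab('wrist'); rep(im,.57,.66,.11,.2,.06,.07); rep(im,.57,.67,.11,.2,.076,.088)
to(.5894,.1552,.0050,1)"
```

```text
[371. 186.] 435 z 0.0585 c [ 543.3 -152.3] [37.9 35.7] 84.7
[367. 217.] 103 z 0.0405 c [ 484.3 -147.3] [29.1 12.2] 84.2
[296. 224.] 1376 z 0.067 c [591.9 155.4] [21.6 26.9] 2.2
[300. 139.] 1630 z 0.0834 c [648.2 156.8] [21.1 27.3] 1.1
t 17.62 pos [0.5884 0.1623 0.0933] w 53.9 F [ 0.1 -0.5  0.6] q7 -1.9
 turn [-0.     0.084  0.161]  shift now-axes [0.038 0.178 2.208]  after-turn [0.021 0.177 2.209]
```

Square is upright in compartment 2. Next is the cube.

Request:
arm_command(commands=[0.02,0.2,0.2,0,0.08,0.16,0,0,0.6,0,0,0,0,0,0.6,0,0,0,0,0,0.4,0,0,0,0,0,0.15,0,0,0,0,0,0,0,0,0])

```text
t: 18.12
tool_pos: [0.5899, 0.1414, 0.0131]
orientation: [1.0, 0.002, 0.001, 0.002]
contact_force: [-0.2, -0.5, 1.4]
gripper_width: 0.0539
```

```bash
python3 -c "
from h import *
to(.5896,.1549,.0045,1.5)"
```

```text
t 18.12 pos [0.5899 0.1414 0.0131] w 53.9 F [-0.2 -0.5  1.4] q7 -1.9
 turn [ 0.041 -0.013 -0.22 ]  shift now-axes [-0.006 -0.339  0.214]  after-turn [ 0.002 -0.339  0.216]
```

Request:
arm_command(commands=[0,-0.34,0,0.04,-0.01,-0.2,0,0,0,0,0,0,0,0,0,0,0,0])

```text
t: 18.37
tool_pos: [0.5905, 0.1534, 0.0145]
orientation: [1.0, 0.011, 0.0, 0.0]
contact_force: [-0.2, -0.7, -0.3]
gripper_width: 0.0541
```

```bash
python3 -c "
from h import *
im=grab('wrist'); rep(im,.57,.66,.11,.2,.06,.075)
to(.5896,.1549,.0045,1.5)"
```

```text
[276. 130.] 104 z 0.0683 c [658.8 157.4] [ 0.3 25.4] 1.6
[280. 280.] 2935 z 0.067 c [591.7 155.1] [22.3 27.5] 0.4
[210. 270.] 658 z 0.0681 c [595.3 184.6] [22.6 10.7] 41.4
[354. 270.] 660 z 0.068 c [596.8 123.8] [11.  22.1] 48.3
t 18.42 pos [0.5907 0.1541 0.0147] w 54.3 F [-0.2 -0.7  0.6] q7 -1.9
 turn [-0.003 -0.013 -0.03 ]  shift now-axes [-0.026 -0.02   0.255]  after-turn [-0.026 -0.021  0.255]
```

Cube hasn't been disturbed. Going down to grip height and closing.

Request:
arm_command(commands=[-0.03,0,0.15,0,0,0,0,0,0.08,0,0,0,0,0,0.05,0,0,0,0,0,0,0,0,0])

```text
t: 18.75
tool_pos: [0.5906, 0.155, 0.0047]
orientation: [1.0, 0.012, 0.003, -0.001]
contact_force: [-0.7, 0.3, -0.2]
gripper_width: 0.054
```

```bash
python3 -c "
from h import *
to(.5896,.1546,.0045,1.5)"
```

```text
t 18.75 pos [0.5906 0.155  0.0047] w 54.0 F [-0.7  0.3 -0.2] q7 -1.9
 turn [-0.014 -0.048 -0.022]  shift now-axes [-0.024  0.009  0.004]  after-turn [-0.024  0.009  0.004]
```

Request:
arm_command(commands=[-0.02,0,0.02,0,-0.05,0,0,0,0,0,0,0,0,0,0,0,0,0,0,0,0,0,0,0,0,0,0,0,0,0,0,0,0,0,0,0,0,0,0,0,0,0], claw=20, force=15)

```text
t: 19.33
tool_pos: [0.5896, 0.1548, 0.0036]
orientation: [1.0, 0.012, -0.001, -0.001]
contact_force: [-0.6, -0.0, -1.8]
gripper_width: 0.0277
```

Request:
arm_command(commands=[0,0,0,0,0,0])

```text
t: 19.42
tool_pos: [0.5896, 0.1547, 0.0036]
orientation: [1.0, 0.012, -0.001, -0.001]
contact_force: [0.9, 0.7, -0.1]
gripper_width: 0.0273
```

Request:
arm_command(commands=[0,0,-0.3,0,0,0,0,0,-0.6,0,0,0,0,0,-0.6,0,0,0,0,0,-0.5,0,0,0,0,0,0,0,0,0])

```text
t: 19.83
tool_pos: [0.5885, 0.1542, 0.0881]
orientation: [1.0, 0.012, -0.002, -0.0]
contact_force: [0.6, 0.0, -0.2]
gripper_width: 0.0274
```

```bash
python3 -c "
from h import *
to(.605,-.159,.085,-5.4)"
```

```text
t 19.83 pos [0.5885 0.1542 0.0881] w 27.4 F [ 0.6  0.  -0.2] q7 -1.9
 turn [0.002 0.044 1.126]  shift now-axes [0.227 7.839 0.077]  after-turn [1.148 7.758 0.078]
```

Request:
arm_command(commands=[0.06,0.4,0,0,0.04,0.27,0.1,0.7,0,0,0,0.27,0.1,0.9,0,0,0,0.27,0.15,0.95,0,0,0,0.27,0.15,0.95,0,0,0,0,0.15,0.95,0,0,0,0,0.15,0.95,0,0,0,0,0.15,0.9,0,0,0,0,0.1,0.6,0,0,0,0,0,0,0,0,0,0,0,0,0,0,0,0])

```text
t: 20.75
tool_pos: [0.6097, -0.1612, 0.0867]
orientation: [0.999, -0.053, 0.0, 0.001]
contact_force: [0.2, 1.2, 0.4]
gripper_width: 0.0275
```

```bash
python3 -c "
from h import *
to(.605,-.158,.035,-5.4)"
```

```text
t 20.75 pos [ 0.6097 -0.1612  0.0867] w 27.5 F [0.2 1.2 0.4] q7 -1.51
 turn [ 0.011 -0.001 -0.111]  shift now-axes [-0.124 -0.069  1.292]  after-turn [-0.123 -0.069  1.292]
```

Request:
arm_command(commands=[-0.13,-0.05,0.2,0,0,-0.11,0,0,0.5,0,0,0,0,0,0.4,0,0,0,0,0,0.1,0,0,0,0,0,0,0,0,0])

```text
t: 21.17
tool_pos: [0.6017, -0.1545, 0.0353]
orientation: [0.999, -0.045, -0.001, -0.0]
contact_force: [0.3, 0.6, -0.6]
gripper_width: 0.0277
```

```bash
python3 -c "
from h import *
to(.605,-.158,-.0204,-5.4)
im=grab('wrist'); rep(im,.44,.72,-.23,-.08,.002,.010,300)"
```

```text
t 21.17 pos [ 0.6017 -0.1545  0.0353] w 27.7 F [ 0.3  0.6 -0.6] q7 -1.51
 turn [-0.005  0.016  0.04 ]  shift now-axes [0.093 0.08  1.391]  after-turn [0.091 0.079 1.391]
[289. 128.] 9186 z 0.0026 c [ 665.7 -163.3] [101.1  58. ] 84.3
[289. 218.] 5894 z 0.0025 c [ 604.3 -157.3] [100.4  56.5] 84.3
[249. 379.] 719 z 0.0025 c [ 482.7 -117. ] [26.8 37.7] 83.7
[318. 381.] 532 z 0.0025 c [ 477.1 -168.3] [39.2 20.2] 5.4
```

Request:
arm_command(commands=[0.03,0.08,0.5,0,0,0.04,0,0,0.45,0,0,0,0,0,0.2,0,0,0,0,0,0,0,0,0])

```text
t: 21.55
tool_pos: [0.6049, -0.1541, -0.0087]
orientation: [0.999, -0.044, 0.001, -0.001]
contact_force: [0.6, 0.9, 0.3]
gripper_width: 0.0276
```

```bash
python3 -c "
from h import *
to(.604,-.158,-.0204,-5.4)"
```

```text
t 21.55 pos [ 0.6049 -0.1541 -0.0087] w 27.6 F [0.6 0.9 0.3] q7 -1.51
 turn [-0.014 -0.026  0.051]  shift now-axes [-0.014  0.1    0.292]  after-turn [-0.013  0.099  0.292]
```

Request:
arm_command(commands=[-0.02,0.06,0.14,0,-0.03,0.05,0,0,0.08,0,0,0,0,0,0.05,0,0,0,0,0,0,0,0,0])

```text
t: 21.88
tool_pos: [0.6052, -0.1559, -0.0178]
orientation: [0.999, -0.047, 0.001, -0.001]
contact_force: [-0.1, -0.9, -0.3]
gripper_width: 0.0274
```

Request:
arm_command(commands=[0,0,0.04,0,-0.02,0])

```text
t: 21.97
tool_pos: [0.6056, -0.1559, -0.0188]
orientation: [0.999, -0.047, 0.0, -0.001]
contact_force: [0.9, 0.1, -0.5]
gripper_width: 0.0272
```

Request:
arm_command(commands=[0,0,0.04,0,0,0])

```text
t: 22.05
tool_pos: [0.6059, -0.1561, -0.0201]
orientation: [0.999, -0.047, 0.001, -0.001]
contact_force: [-0.7, 0.9, 0.1]
gripper_width: 0.0276
```

Request:
arm_command(commands=[0,0,0.015,0,0,0])

```text
t: 22.13
tool_pos: [0.606, -0.1561, -0.0205]
orientation: [0.999, -0.047, 0.001, -0.001]
contact_force: [-2.5, -0.3, 6.3]
gripper_width: 0.0277
```

Light contact. Releasing and retreating.

Request:
arm_command(commands=[0,0,0,0,0,0,0,0,0,0,0,0,0,0,0,0,0,0,0,0,0,0,0,0,0,0,0,0,0,0], claw=54)

```text
t: 22.55
tool_pos: [0.6063, -0.1563, -0.02]
orientation: [0.999, -0.047, 0.001, -0.001]
contact_force: [-0.8, -0.1, -0.3]
gripper_width: 0.0527
```

Request:
arm_command(commands=[0,0,-0.4,0,0,0,0,0,-0.9,0,0,0,0,0,-1,0,0,0,0,0,-0.8,0,0,0,0,0,0,0,0,0])

```text
t: 22.97
tool_pos: [0.6043, -0.156, 0.1057]
orientation: [0.999, -0.047, -0.002, -0.001]
contact_force: [0.7, 0.3, -0.3]
gripper_width: 0.0542
```

```bash
python3 -c "
from h import *
to(.646,.156,.1,1)"
```

```text
t 22.97 pos [ 0.6043 -0.156   0.1057] w 54.2 F [ 0.7  0.3 -0.3] q7 -1.51
 turn [-0.021  0.041 -1.06 ]  shift now-axes [ 0.312 -7.862  0.158]  after-turn [ 1.18  -7.78   0.144]
```

Request:
arm_command(commands=[0.1,-0.4,0,0,0.04,-0.27,0.12,-0.8,0,0,0,-0.27,0.12,-0.95,0,0,0,-0.27,0.13,-0.95,0,0,0,-0.27,0.13,-0.95,0,0,0,0,0.13,-0.95,0,0,0,0,0.13,-0.95,0,0,0,0,0.13,-0.8,0,0,0,0,0.13,-0.45,0,0,0,0,0,-0.1,0,0,0,0,0,0,0,0,0,0,0,0,0,0,0,0])

```text
t: 23.97
tool_pos: [0.648, 0.1573, 0.0981]
orientation: [1.0, 0.019, -0.002, -0.001]
contact_force: [0.2, -0.1, -0.3]
gripper_width: 0.0542
```

```bash
python3 -c "
from h import *
im=grab('top'); rep(im,.42,.72,-.24,-.08,.03,.09,15)
im=grab('wrist'); rep(im,.62,.67,.11,.2,.076,.088)
to(.646,.156,.0215,1)"
```

```text
[373. 157.] 197 z 0.0446 c [ 604.7 -156.3] [29.4 23. ] 84.9
[371. 186.] 435 z 0.0586 c [ 543.3 -152.4] [37.8 35.4] 84.3
[367. 217.] 102 z 0.0409 c [ 484.4 -146.9] [28.8 12.3] 83.6
[284. 233.] 1410 z 0.0834 c [648.8 156.6] [21.5 27.3] 1.8
t 24.07 pos [0.6483 0.1556 0.0984] w 54.0 F [-0.2 -0.8  0.3] q7 -1.86
 turn [-0.018  0.028  0.17 ]  shift now-axes [-0.05  -0.008  1.923]  after-turn [-0.056 -0.011  1.922]
```

Request:
arm_command(commands=[-0.04,0,0.2,0,0.03,0.15,0,0,0.3,0,0,0,0,0,0,0,0,0])

```text
t: 24.32
tool_pos: [0.6469, 0.15, 0.0772]
orientation: [1.0, 0.006, 0.001, -0.0]
contact_force: [-1.1, -0.8, -0.5]
gripper_width: 0.054
```

```bash
python3 -c "
from h import *
to(.6466,.1558,.0205,1.4)"
```

```text
t 24.32 pos [0.6469 0.15   0.0772] w 54.0 F [-1.1 -0.8 -0.5] q7 -1.88
 turn [-0.002 -0.014 -0.125]  shift now-axes [-0.009 -0.145  1.417]  after-turn [-0.005 -0.145  1.417]
```

Request:
arm_command(commands=[-0.01,-0.14,0.2,0,-0.02,-0.12,0,0,0.5,0,0,0,0,0,0.4,0,0,0,0,0,0.2,0,0,0,0,0,0,0,0,0])

```text
t: 24.73
tool_pos: [0.6467, 0.153, 0.0211]
orientation: [1.0, 0.011, -0.0, 0.0]
contact_force: [-0.6, -0.1, -0.3]
gripper_width: 0.0538
```

```bash
python3 -c "
from h import *
to(.6466,.1558,.0205,1.4)"
```

```text
t 24.73 pos [0.6467 0.153  0.0211] w 53.8 F [-0.6 -0.1 -0.3] q7 -1.88
 turn [ 0.006  0.009 -0.022]  shift now-axes [-0.001 -0.07   0.015]  after-turn [-0.001 -0.07   0.015]
```

Request:
arm_command(commands=[0,-0.07,0.02,0,0,-0.02,0,0,0,0,0,0])

```text
t: 24.9
tool_pos: [0.6464, 0.1558, 0.0197]
orientation: [1.0, 0.012, -0.001, 0.0]
contact_force: [-0.0, 0.7, 0.1]
gripper_width: 0.054
```

Request:
arm_command(commands=[0,0,0,0,0,0,0,0,0,0,0,0,0,0,0,0,0,0,0,0,0,0,0,0,0,0,0,0,0,0,0,0,0,0,0,0,0,0,0,0,0,0,0,0,0,0,0,0], claw=20, force=18)

```text
t: 25.57
tool_pos: [0.6483, 0.1565, 0.0232]
orientation: [1.0, 0.012, 0.001, -0.0]
contact_force: [0.4, 0.2, -1.6]
gripper_width: 0.0274
```

Request:
arm_command(commands=[0,0,-0.3,0,0,0,0,0,-0.6,0,0,0,0,0,-0.6,0,0,0,0,0,-0.5,0,0,0,0,0,0,0,0,0])

```text
t: 25.98
tool_pos: [0.6468, 0.1561, 0.1073]
orientation: [1.0, 0.012, -0.001, 0.0]
contact_force: [0.4, -0.2, -0.2]
gripper_width: 0.027
```

```bash
python3 -c "
from h import *
to(.665,-.164,.1,-5.4)"
```

```text
t 25.98 pos [0.6468 0.1561 0.1073] w 27.0 F [ 0.4 -0.2 -0.2] q7 -1.88
 turn [0.007 0.012 1.135]  shift now-axes [0.257 8.01  0.188]  after-turn [1.206 7.923 0.183]
```

Request:
arm_command(commands=[0.06,0.4,0,0,0.01,0.27,0.1,0.7,0,0,0,0.27,0.1,0.9,0,0,0,0.27,0.13,0.95,0,0,0,0.27,0.14,0.95,0,0,0,0,0.14,0.95,0,0,0,0,0.14,0.95,0,0,0,0,0.14,0.9,0,0,0,0,0.1,0.6,0,0,0,0,0,0.1,0,0,0,0,0,0,0,0,0,0])

```text
t: 26.9
tool_pos: [0.6647, -0.1633, 0.1035]
orientation: [0.999, -0.052, -0.002, 0.001]
contact_force: [-0.1, 0.7, -0.4]
gripper_width: 0.0276
```

```bash
python3 -c "
from h import *
to(.665,-.163,.05,-5.4)"
```

```text
t 26.9 pos [ 0.6647 -0.1633  0.1035] w 27.6 F [-0.1  0.7 -0.4] q7 -1.52
 turn [ 0.022  0.035 -0.101]  shift now-axes [ 0.011 -0.012  1.338]  after-turn [ 0.006 -0.009  1.339]
```

Request:
arm_command(commands=[0,0,0.2,0.02,0.03,-0.1,0,0,0.5,0,0,0,0,0,0.4,0,0,0,0,0,0.1,0,0,0,0,0,0,0,0,0])

```text
t: 27.32
tool_pos: [0.6635, -0.1586, 0.0516]
orientation: [0.999, -0.045, -0.001, -0.001]
contact_force: [-0.2, -0.3, -0.9]
gripper_width: 0.0272
```

```bash
python3 -c "
from h import *
to(.665,-.163,.002,-5.4)
im=grab('wrist'); rep(im,.44,.72,-.24,-.08,.001,.012,300)"
```

```text
t 27.32 pos [ 0.6635 -0.1586  0.0516] w 27.2 F [-0.2 -0.3 -0.9] q7 -1.51
 turn [-0.027  0.013  0.04 ]  shift now-axes [0.048 0.11  1.24 ]  after-turn [0.047 0.106 1.24 ]
[292. 214.] 8678 z 0.0022 c [ 664.2 -163.3] [100.3  55.8] 84.2
[249. 377.] 1033 z 0.0024 c [ 534.7 -118. ] [23.5 34.1] 80.6
[321. 377.] 602 z 0.0024 c [ 529.1 -177.6] [35.5 13.8] 1.4
```

Compartment 4's centre is about (664,−163), and the relay is above it.

Request:
arm_command(commands=[0,0.08,0.5,-0.02,0,0.04,0,0,0.4,0,0,0,0,0,0.15,0,0,0,0,0,0,0,0,0])

```text
t: 27.7
tool_pos: [0.6661, -0.1574, 0.0119]
orientation: [0.999, -0.044, 0.002, -0.001]
contact_force: [0.3, 0.2, -1.0]
gripper_width: 0.0273
```

```bash
python3 -c "
from h import *
to(.664,-.163,-.001,-5.4)"
```

```text
t 27.7 pos [ 0.6661 -0.1574  0.0119] w 27.3 F [ 0.3  0.2 -1. ] q7 -1.52
 turn [-0.02  -0.032  0.054]  shift now-axes [-0.041  0.145  0.322]  after-turn [-0.039  0.145  0.322]
```

Request:
arm_command(commands=[-0.04,0.06,0.14,-0.02,-0.03,0.05,0,0,0.06,0,0,0,0,0,0.05,0,0,0,0,0,0,0,0,0])

```text
t: 28.03
tool_pos: [0.6659, -0.1589, 0.004]
orientation: [0.999, -0.046, 0.002, 0.0]
contact_force: [-0.0, -0.2, -1.0]
gripper_width: 0.0272
```

Request:
arm_command(commands=[0,0,0.04,0,-0.02,0])

```text
t: 28.12
tool_pos: [0.6663, -0.159, 0.003]
orientation: [0.999, -0.046, 0.001, 0.0]
contact_force: [0.5, 0.8, -0.1]
gripper_width: 0.0275
```

Request:
arm_command(commands=[0,0,0.035,0,0,0])

```text
t: 28.2
tool_pos: [0.6666, -0.1591, 0.0019]
orientation: [0.999, -0.046, 0.001, 0.0]
contact_force: [0.5, 0.2, -1.8]
gripper_width: 0.0275
```

Request:
arm_command(commands=[0,0,0.035,0,0,0])

```text
t: 28.28
tool_pos: [0.6669, -0.1592, 0.0007]
orientation: [0.999, -0.047, 0.002, 0.0]
contact_force: [-0.4, 0.9, -1.3]
gripper_width: 0.0271
```

Request:
arm_command(commands=[0,0,0.03,0,0,0])

```text
t: 28.37
tool_pos: [0.6669, -0.1593, -0.0004]
orientation: [0.999, -0.047, 0.002, 0.0]
contact_force: [0.4, 0.2, -0.5]
gripper_width: 0.0273
```

Request:
arm_command(commands=[0,0,0.02,0,0,0])

```text
t: 28.45
tool_pos: [0.667, -0.1593, -0.0013]
orientation: [0.999, -0.047, 0.002, 0.0]
contact_force: [0.9, -0.8, -0.3]
gripper_width: 0.0273
```

Request:
arm_command(commands=[0,0,0.02,0,0,0])

```text
t: 28.53
tool_pos: [0.6671, -0.1594, -0.0016]
orientation: [0.999, -0.047, 0.002, 0.0]
contact_force: [-3.3, 1.3, 13.8]
gripper_width: 0.0271
```

Request:
arm_command(commands=[0,0,0.02,0,0,0])

```text
t: 28.62
tool_pos: [0.6672, -0.1594, -0.0016]
orientation: [0.999, -0.047, 0.002, 0.0]
contact_force: [-4.4, 0.4, 10.7]
gripper_width: 0.0274
```

Request:
arm_command(commands=[0,0,0.015,0,0,0])

```text
t: 28.7
tool_pos: [0.6671, -0.1594, -0.0016]
orientation: [0.999, -0.047, 0.002, 0.0]
contact_force: [-1.1, 0.8, 4.3]
gripper_width: 0.0274
```

The floor is reached (14 N peak). Releasing and retreating clear of everything.

Request:
arm_command(commands=[0,0,0,0,0,0,0,0,0,0,0,0,0,0,0,0,0,0,0,0,0,0,0,0,0,0,0,0,0,0], claw=54)

```text
t: 29.12
tool_pos: [0.6674, -0.1595, -0.0013]
orientation: [0.999, -0.047, 0.002, 0.0]
contact_force: [-0.4, -0.5, 0.6]
gripper_width: 0.0524
```

Request:
arm_command(commands=[0,0,-0.4,0,0,0,0,0,-0.9,0,0,0,0,0,-1,0,0,0,0,0,-1,0,0,0,0,0.5,-0.5,0,0,0,0,0.9,0,0,0,0,0,0.9,0,0,0,0,0,0.9,0,0,0,0,0,0.5,0,0,0,0,0,0,0,0,0,0,0,0,0,0,0,0])

```text
t: 30.03
tool_pos: [0.6534, -0.3101, 0.1572]
orientation: [0.999, -0.044, 0.002, 0.0]
contact_force: [0.6, 0.5, 0.5]
gripper_width: 0.0539
```

```bash
python3 -c "
from h import *
im=grab('top'); rep(im,.42,.72,-.24,-.08,.03,.09,15)
print(bot.observe()['tool_pos'])
s=grab('scene')['pixels'][150:390,140:440]
cv2.imwrite('pics/end.png',np.hstack([cv2.resize(im['pixels'][80:270,160:430],(400,281)),cv2.resize(s,(351,281))]))"
```

```text
[376. 125.] 238 z 0.0607 c [ 665.3 -160.1] [27.8 21.4] 83.7
[373. 157.] 195 z 0.0445 c [ 604.9 -156.6] [28.9 23.1] 83.7
[371. 186.] 435 z 0.0584 c [ 543.3 -151.8] [37.5 35.3] 84.3
[367. 217.] 99 z 0.0407 c [ 484.4 -147.4] [29.9 12.3] 83.6
[ 0.65317083 -0.31013022  0.15718636]
```

View pics/end.png

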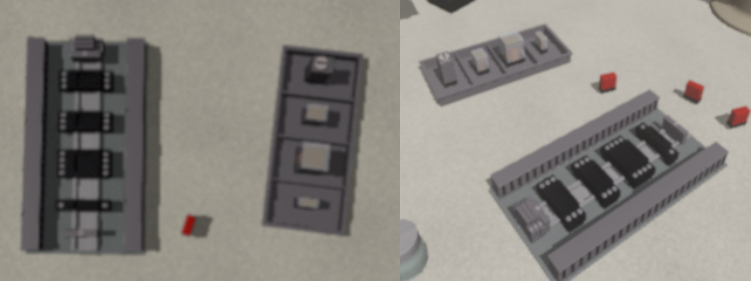

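Both views show all sockets empty and one upright relay per compartment, from the near end slim, square, cube, timer. The red look-alikes haven't moved and the arm is clear of everything.

```bash
python3 -c "
from h import *
bot.close_job()"
```

```text
the job is handed in; nothing more can be done
```

All four relays are out of their sockets and standing upright in the tray, one to a compartment. From the end nearest the robot they are slim, square, cube, timer, the same order as on the rail. The job was handed in at about 30 s.

- **Final checks:** The measured tops were 40.7, 58.4, 44.5 and 60.7 mm, against 40, 58, 44 and 60 mm expected. All four sockets are empty, and I left the red look-alikes alone. The arm finished well clear.
- **Setting down:** Each relay was lowered until it touched the tray floor, then released. The highest contact force I read was about 25 N.
- **Disagreement found:** The reported TCP lies about 36.5 mm beyond the real fingertips. Because of that, the first grasp closed on air above the slim relay without touching it. I measured the offset in two cameras and allowed for it from then on.
- **Camera offset:** The top and wrist cameras disagreed by about 4 mm in x and 2 mm in y, so I used values in between.

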